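Tighten the cup-filler spout over the cup rest and turn the water on

TASK

The cup-filler spout of the rinse unit has just been put back and is only hand-tight on its threaded stub, pointing over the bowl. Screw it down clockwise (seen from above) one full turn and then on until its outlet is right over the middle of the cup rest, and stop there: sealed threads must not be run well past the rest and turned back. Only then turn on the water by swinging the lever of the supply valve fully open, and leave the other things on the counter where they stand.

Things in the scene. Friction and masses are not known exactly. Their poses are not given: they have to be found in the camera images.
- spout (a joint): turn of the cup-filler spout on its threaded stub, rad, growing clockwise seen from above (screwing down, 1.8 mm a turn). At 0 it points from the post to the bowl (unit's +y); it starts between -0.5 and 0.5 and bottoms at 9.6. The thread is stiff (0.12 N m: 2 N at 60 mm from the axis), stays where it is left and does not coast.
- spout_tip (a point): mouth of the spout's nozzle, 95 mm from the stub's axis, 154 mm high at the start; x points outward along the outlet, z up. The spout is a chrome elbow: 31 mm hexagon collar, riser, and a level outlet tube 15 mm thick, centre line 181 mm above the counter at the start, straight from 22 to 81 mm out from the axis, then bent down to a nozzle 19 mm thick and 14 mm long.
- stub_axis (a point): point on the vertical axis of the threaded stub, 100 mm above the counter, at the top of the white spout post (36 mm thick) of the rinse unit. Frame of the unit: y along the deck from the post to the bowl, z up. Nothing stands above the spout; the unit, cup rest and tumbler under its sweep stay lower than 120 mm.
- unit: rinse unit, fixed to the counter: a white deck 190 x 400 mm, 35 mm high, with the spout post and a round white bowl 206 mm wide (rim 99 mm high) whose centre is 210 mm along +y from the post's axis; a short flush tube at the bowl's far rim is not part of the job. Origin on the stub's axis at counter level, y from the post to the bowl, z up.
- rest_centre (a point): centre of the cup rest, the mark for the spout: a round steel drain dish 72 mm across with dark slots, floor 64 mm, low rim 70 mm above the counter, on a short arm clamped to the spout post. It stays put, its centre 95 mm from the stub's axis, 57 to 149 degrees clockwise (from above) of the direction from post to bowl. x points outward from the axis, z up.
- valve (a joint): quarter-turn lever of the supply valve, rad: 0 is shut (lever square to the pipe, on the pipe's robot side), 1.57 is fully open, a stop (lever along the pipe, pointing away from the rinse unit). It grows anticlockwise seen from above, is stiff (0.12 N m: 2 N at 60 mm) and stays where it is left.
- valve_axis (a point): point on the vertical stem axis of the brass ball valve, 62 mm above the counter, at the lever's level. The valve sits on a fixed copper pipe 15 mm thick, centre line 24 mm high, that runs from the end of the unit's deck away from the bowl through the valve and on for 130 mm to a flange on the counter. y along the pipe towards the unit, z up.
- lever_end (a point): outer end of the valve lever, mid-thickness, 62 mm above the counter, 88 mm from the stem's axis; -x points outward along the lever, z up. The lever is level; its black sleeve (32 to 88 mm from the axis) is 16 mm wide, from 57 to 67 mm above the counter. Under it there is only the bare counter and, when it is open, the pipe.
- tumbler: clear plastic cup 58 mm wide, 72 mm high, standing on the deck by the spout post (top 107 mm above the counter); origin at the centre of its foot, z up. Not to be disturbed.
- jaw_model: plaster model of a lower jaw, about 55 x 66 x 36 mm, on the counter on the robot's side of the rinse unit; origin at the centre of its underside, z up. Not to be disturbed.
- steel_beaker: plain steel beaker 60 mm wide, 80 mm high, on the counter to the right on the robot's side; origin at the centre of its foot, z up. Not to be disturbed.
- rinse_bottle: green bottle 62 mm wide, 170 mm high, on the counter beyond the rinse unit; origin at the centre of its foot, z up. Not to be disturbed.
- bur_jar: small glass jar 52 mm wide, 60 mm high, on the counter beyond the valve; origin at the centre of its foot, z up. Not to be disturbed.

How it is judged (in metres and radians):
On the way, in this order (a step that is already met when the one before it is completed fails the run):
1. the spout is screwed down past one full turn and stopped with its outlet over the middle of the cup rest (value of joint spout above 6.9 rad and horizontal distance between spout_tip and rest_centre below 0.012 m and velocity of joint spout between -0.1 and 0.1 rad/s), for 0.3 s.
2. the valve lever is swung fully open (value of joint valve above 1.45 rad), for 0.2 s.
At the end, for the whole second after the job is handed in: the spout has been screwed down by one full turn and on (its joint above 6.9 rad), the mouth of its outlet is within 12 mm, seen from above, of the centre of the cup rest and at rest, and the valve lever is fully open (above 1.45 rad) (value of joint spout above 6.9 rad and horizontal distance between spout_tip and rest_centre below 0.012 m and value of joint valve above 1.45 rad and velocity of joint spout between -0.05 and 0.05 rad/s); the robot touches nothing.
It fails at once if the spout is run well past the cup rest (outlet more than 25 mm beyond its centre) after the full turn (value of joint spout above 6.9 rad and y of spout_tip in the frame of rest_centre below -0.025 m).
It fails at once if the water is turned on (lever past 0.3 rad) while the spout is not tightened, or its outlet is more than 20 mm from the centre of the cup rest (value of joint valve above 0.3 rad and (value of joint spout below 6.9 rad or horizontal distance between spout_tip and rest_centre above 0.02 m)).
It fails at once if the tumbler, jaw model, beaker, bottle or jar is knocked over or shifted by more than 30 mm (distance of any of tumbler, jaw_model, steel_beaker, rinse_bottle, bur_jar from where it was at the start of the episode above 0.03 m or angle between any of tumbler, steel_beaker, rinse_bottle, bur_jar, jaw_model's own z axis and vertical above 0.5 rad).
It also fails if it takes over 70 s, if anything falls off the work surface, if the arm or the gripper's body presses on something with over 40 N, if the wrist force passes 120 N, or if a joint passes its speed limit or range.

ROBOT

A 6-joint arm with a two-finger parallel gripper is mounted at the origin on the work surface. World frame = base frame: x ahead of the robot, y to its left, z up, the work surface at z = 0. Lengths are in mm, angles in rad, forces in N, time in s.
With the tool pointing down it reaches from about 350 to 775 mm from the base axis. Payload 7.3 kg.
Tool frame: the origin (TCP) lies at the very end of the fingers, on their centre line; the grasp point (between the pads) lies 19 mm behind it; z points along the fingers, x is the direction in which the jaws open and shut, and the axes are right-handed (so a half turn about z gives the same grasp; the last joint's range is limited). The gripper opens to 92 mm and grips with 3 to 60 N. Pads are 19 mm wide; open, the fingers measure 130 mm over their backs; the gripper's body (75 mm by 190 mm) begins 47 mm behind the grasp point.
Start: joints at [1.059, 0.342, 1.524, -0, 1.275, -0.146], TCP at [187.777, 490.29, 226.741] pointing down, gripper open.
Joint ranges: [-2.53, 2.53], [-0.77, 2.02], [0.04, 2.7], [-1, 4.14], [0.28, 2.66], [-3.11, 3.11]. Speed limits (rad/s): [2.57, 2.57, 3.14, 3.14, 3.14, 3.14].

INTERFACE

Orientations are given as [roll, pitch, yaw] about the fixed x, y, z axes, in that order (R = Rz(yaw) Ry(pitch) Rx(roll)).
In Python, from plant import bot, capture, camera_params gives the robot as it stands.
- The arm moves only by the shell command python3 -m jog 'ROWS' [OPENING]. ROWS is a JSON object of lists of equal length, an entry for each row: "xyz": the shift along the world's x, y, z as a fraction of full scale, a list of three; "angular": the turn, a rotation vector about the world's x, y, z as a fraction of full scale, a list of three. In form: {"xyz": [[x, y, z], ...], "angular": [[wx, wy, wz], ...]}. A call has 1 to 10 rows; each row shifts and turns the pose as measured when the row begins; what a row does not reach is not made up. Full scale, the value 1, is 2 cm for a shift and 6 degrees for a turn. A row lasts 1/10 s, in which the tool goes at most 50 mm and 8.59 degrees, less where a joint would pass 70% of its speed; a pose out of reach is approached as far as the arm can. A call with a number of a shift or a turn outside -1 to 1 is refused whole. A call with a gripper value outside its range is refused whole. OPENING is the closure, from -1 (fully open) to 1 (shut), set as the call begins (- or left out, the last holds). The fingers move at their own pace and stop on an object; the grip force is fixed at half the most. Time passes only in rows, so rows that do not move let the fingers close. It gives the time, the measured TCP pose, the force and the opening at its end, in the units of the state.
- bot.get_obs(): the state, without advancing time (a new reading comes with each control period).
- capture(name): name is "side" or "top" or "wrist"; returns the picture (400x640x3 uint8, red, green, blue); there is no depth.
- camera_params(name): a dict with "fx", "fy", "cx", "cy" (pixels), "rvec" (rotation vector, rad) and "tvec" (3), from world to camera coordinates, as OpenCV has them. Camera axes: x right, y down, z forward; pixel columns grow to the right and rows downward; lengths in mm; the calibration is good to about 2 mm. A picture is of the moment at which its call begins: read the wrist's pose just before it. camera_params takes no time and is no camera call; for the wrist camera it gives the pose at the moment of the call.
- bot.close_job(): hands the job in, once; it reports no verdict.
The state is a dict: "time": time; "joint_positions": joint angles; "dq": joint speeds; "tau": joint torques, N m; "tool_pos": TCP position; "tcp_rot": TCP orientation; "contact_force": force on the tool from outside, world axes, zero at the start; "moment": the same for the moment, N m; "grip_width": finger opening in mm.
Only numpy, scipy, OpenCV 4.12 (cv2) and the standard library are available. Lean on these libraries where they do the work, as an engineer would, in place of code of your own. Each camera call takes 0.05 s, during which the arm holds its last target.

## Working session

There is one attempt and no reset: what is moved stays moved. The work goes in short steps, Python scripts to look and compute and a shell command to move; the robot and the scene stay as the last step left them, time stands still between calls to the robot, and variables do not carry over. Pictures are saved under pics/ and viewed, and the job is handed in when it is done.

```bash
ls; mkdir -p pics
python3 - <<'E'
from plant import bot,capture,camera_params
import cv2
for n in ["side","top","wrist"]:
    p=camera_params(n); print(n,p)
    cv2.imwrite(f"pics/{n}0.png",capture(n)[:,:,::-1])
o=bot.get_obs(); print(o)
E
```

```text
pics
side {'fx': 456.43151158223924, 'fy': 456.43151158223924, 'cx': 320.8368392320591, 'cy': 204.18163249753349, 'rvec': array([ 2.34171769, -0.43856947,  0.15558861]), 'tvec': array([-538.09696294,  142.40354038, 1128.43124138])}
top {'fx': 365.3021545801584, 'fy': 365.3021545801584, 'cx': 315.4065991946337, 'cy': 200.84316244751253, 'rvec': array([ 2.20958888, -2.01274407,  0.20737745]), 'tvec': array([-138.25486677,  531.3911331 , 1106.63870687])}
wrist {'fx': 294.6524224512342, 'fy': 294.6524224512342, 'cx': 322.88785461121904, 'cy': 198.70616252171044, 'rvec': array([-2.36668345, -1.62856676, -0.25475441]), 'tvec': array([-525.045464  ,  -38.82460273,  391.26989699])}
{'time': 0.15, 'joint_positions': array([ 1.05899806e+00,  3.42552838e-01,  1.52477627e+00, -1.84684407e-05,
        1.27542455e+00, -1.45986216e-01]), 'dq': array([-0.00109568, -0.00221997, -0.00377441, -0.00029481, -0.00179177,
       -0.00208764]), 'tau': array([ 1.43436060e-03, -4.31468904e+01, -2.44353014e+01,  7.16648181e-02,
        5.37234417e-02, -5.80829123e-05]), 'tool_pos': array([187.62369297, 490.00300633, 226.21717292]), 'tcp_rot': array([-3.14144124e+00,  1.15122250e-03,  1.20498975e+00]), 'contact_force': array([-0.42412629, -0.17377935,  0.00341914]), 'moment': array([0.00105061, 0.0428219 , 0.01773392]), 'grip_width': 91.81003089881581}
```

View pics/side0.png

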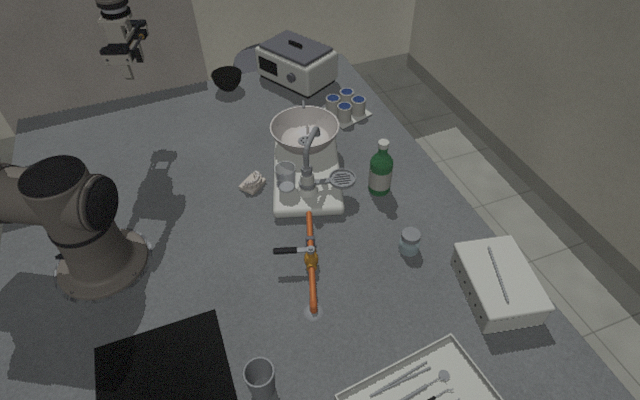

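View pics/top0.png

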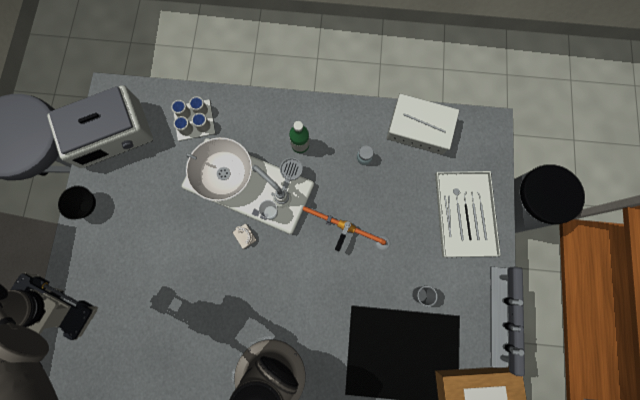

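View pics/wrist0.png

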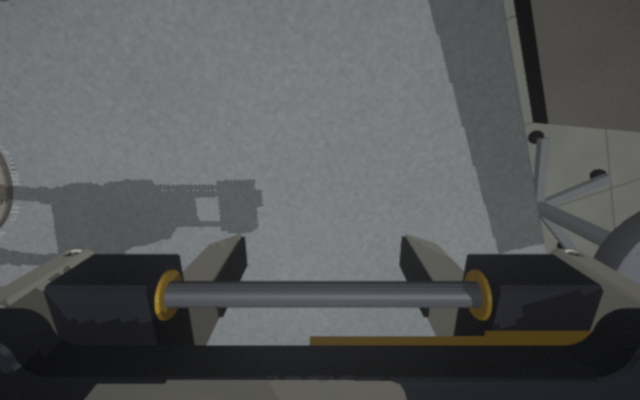

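Run:
```python
import cv2
a=cv2.imread("pics/side0.png")[90:330,220:420]; b=cv2.imread("pics/top0.png")[120:270,170:400]
cv2.imwrite("pics/s1.png",cv2.resize(a,None,fx=2.5,fy=2.5,interpolation=cv2.INTER_CUBIC))
cv2.imwrite("pics/t1.png",cv2.resize(b,None,fx=3.4,fy=3.4,interpolation=cv2.INTER_CUBIC))
```

```text
(no output)
```

View pics/s1.png

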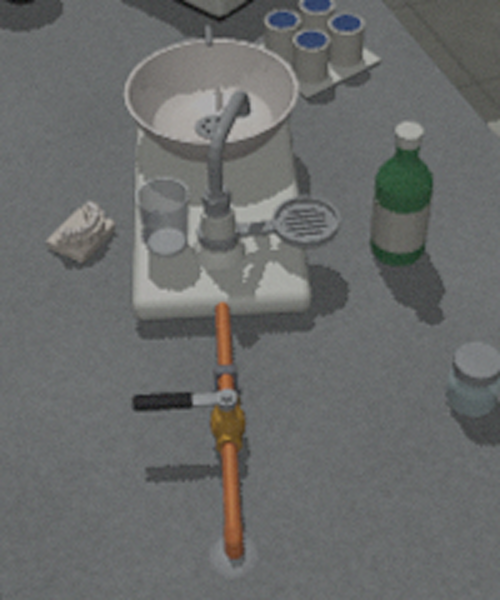

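View pics/t1.png

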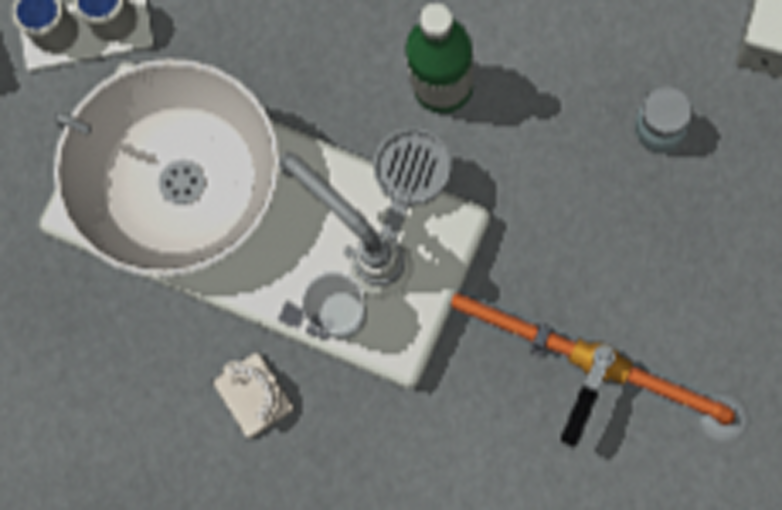

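```bash
cat > h.py <<'E'
import numpy as np,cv2
from plant import bot,capture,camera_params
def ray(n,uv,z,p=None):
    p=p or camera_params(n); R=cv2.Rodrigues(np.array(p['rvec']))[0]; t=np.array(p['tvec']).reshape(3)
    d=R.T@np.array([(uv[0]-p['cx'])/p['fx'],(uv[1]-p['cy'])/p['fy'],1]); c=-R.T@t
    return (c+d*(z-c[2])/d[2])
def proj(n,P):
    p=camera_params(n); return cv2.projectPoints(np.array(P,float).reshape(-1,1,3),np.array(p['rvec']),np.array(p['tvec']),np.array([[p['fx'],0,p['cx']],[0,p['fy'],p['cy']],[0,0,1.]]),None)[0].reshape(-1,2)
E
python3 - <<'E'
from h import *
np.set_printoptions(precision=1,suppress=True)
T=lambda u,v:(170+u/3.4,120+v/3.4); S=lambda u,v:(220+u/2.5,90+v/2.5)
for n,c,uv,z in [("rest","top",T(413,167),70),("rest","side",S(306,220),70),("bowl","top",T(168,166),99),("bowl","side",S(212,98),99),
 ("stem","top",T(603,355),68),("stem","side",S(227,398),68),("lend","top",T(570,442),62),("lend","side",S(134,403),62),
 ("elbow","top",T(374,246),185),("tip","top",T(290,165),178),("collar","top",T(378,262),125),("pipeEnd","top",T(728,414),24),("pipestart","top",T(456,300),24),
 ("collar","side",S(217,203),125),("bottle","top",T(437,18),170),("jar","top",T(668,108),60),("tumb rim","side",S(163,193),107),("jaw","top",T(255,395),20)]:
  print(n,c,ray(c,uv,z))
E
```

```text
rest top [634.3  -2.9  70. ]
rest side [635.7  -8.3  70. ]
bowl top [605.9 217.   99. ]
bowl side [602.2 195.5  99. ]
stem top [ 474.1 -193.8   68. ]
stem side [ 474.8 -202.7   68. ]
lend top [ 393.3 -170.6   62. ]
lend side [ 393.5 -171.8   62. ]
elbow top [530.3  11.6 185. ]
tip top [595.1  91.1 178. ]
collar top [529.4  13.5 125. ]
pipeEnd top [ 435.9 -318.3   24. ]
pipestart top [520.2 -53.6  24. ]
collar side [537.6  -5.5 125. ]
bottle top [742.2 -18.6 170. ]
jar top [ 718.3 -238.5   60. ]
tumb rim side [496.2  49.5 107. ]
jaw top [412.6 126.3  20. ]
```

```bash
python3 -m jog '{"xyz":[[0.85,-1,0],[0.85,-1,0],[0.85,-1,0],[0.85,-1,0],[0.85,-1,0],[0.85,-1,0],[0.85,-1,0],[0.85,-1,0],[0.85,-1,0],[0.85,-1,0]],"angular":[[0,0,0],[0,0,0],[0,0,0],[0,0,0],[0,0,0],[0,0,0],[0,0,0],[0,0,0],[0,0,0],[0,0,0]]}' 1
python3 -m jog '{"xyz":[[0.85,-1,0],[0.85,-1,0],[0.85,-1,0],[0.85,-1,0],[0.85,-1,0],[0.85,-1,0],[0.85,-1,0],[0.85,-1,0],[0.85,-1,0],[0,0,0]],"angular":[[0,0,0],[0,0,0],[0,0,0],[0,0,0],[0,0,0],[0,0,0],[0,0,0],[0,0,0],[0,0,0],[0,0,0]]}'
python3 - <<'E'
from h import *
for n in ["side","top","wrist"]: cv2.imwrite(f"pics/{n}2.png",capture(n)[:,:,::-1])
E
```

```text
time: 1.15
tool_pos: [359.7, 283.0, 223.6]
tcp_rot: [-3.139, 0.005, 1.211]
contact_force: [-0.0, 0.6, -0.9]
grip_width: 16.4
time: 2.15
tool_pos: [518.5, 91.8, 221.2]
tcp_rot: [-3.135, 0.008, 1.208]
contact_force: [0.8, -0.0, -0.2]
grip_width: 0.6
```

View pics/wrist2.png

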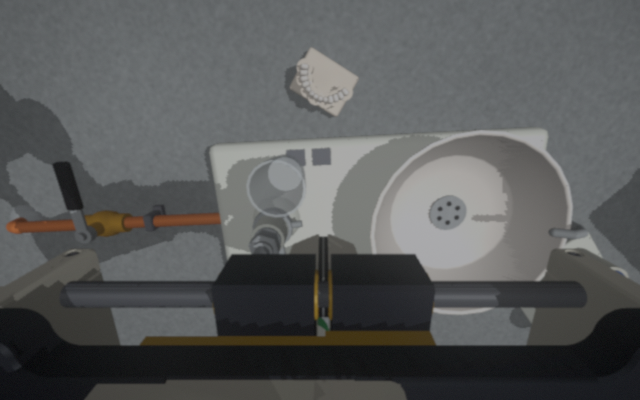

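View pics/side2.png

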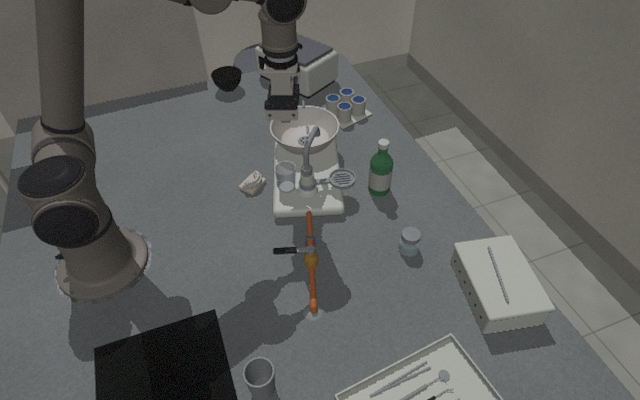

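Run:
```python
from h import *
np.set_printoptions(precision=1,suppress=True)
o=bot.get_obs(); print(o['tool_pos'],proj("wrist",[o['tool_pos']]))
p=camera_params("wrist");R=cv2.Rodrigues(p['rvec'])[0];print("cam",-R.T@p['tvec'],R)
for nm,uv,z in [("collar",(266,243),120),("rim",(471,222),99),("stem",(84,234),68)]: print(nm,ray("wrist",uv,z))
print(proj("wrist",[[537,10,100],[537,10,181],[532,10,120]]))
a=cv2.imread("pics/wrist2.png")[170:330,190:400]; cv2.imwrite("pics/w2z.png",cv2.resize(a,None,fx=3.5,fy=3.5,interpolation=2))
```

```text
[516.4  94.4 221.4] [[321.8 250.5]]
cam [440.3 125.  379.5] [[ 0.4  0.9 -0. ]
 [ 0.9 -0.3  0.3]
 [ 0.3 -0.1 -1. ]]
collar [538.7  26.8 120. ]
rim [598.2 224.6  99. ]
stem [ 474.2 -186.2   68. ]
[[254.2 238.2]
 [230.3 282.7]
 [247.3 242.6]]
```

View pics/w2z.png

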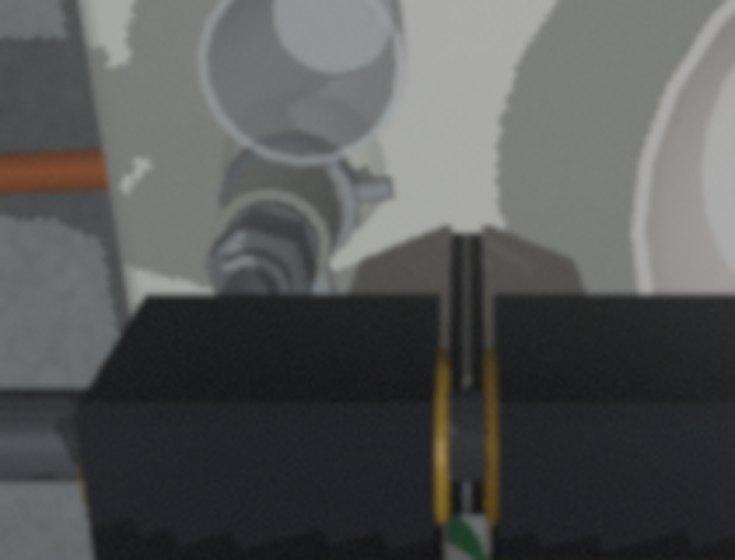

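```bash
cat > plan.py <<'E'
import sys
from h import *
ax=np.array([537,13.]);R=float(sys.argv[3]) if len(sys.argv)>3 else 58
step=float(sys.argv[1]);z=float(sys.argv[2])
o=bot.get_obs();p=o['tool_pos'];d=p[:2]-ax;th=np.degrees(np.arctan2(d[1],d[0]))
print("tcp",p.round(1),"R",np.hypot(*d).round(1),"th",th.round(1),"rot",o['tcp_rot'].round(3),"q6",o['joint_positions'][5].round(2),"F",o['contact_force'].round(1))
c=p.copy();L=[]
for i in range(1,11):
    a=np.radians(th-step*i);t=np.array([*(ax+R*np.array([np.cos(a),np.sin(a)])),z])
    s=(t-c)/20;s[2]=np.clip(s[2],-.3,.3);s=s.round(2);L.append(s.tolist());c=c+s*20
print(str(L).replace(" ",""))
E
python3 -m jog '{"xyz":[[0,0,-0.9],[0,0,-0.9],[0,0,-0.85],[0,0,0],[0.4,-0.55,0],[0.4,-0.55,0],[0,0,0]],"angular":[[0,0,0],[0,0,0],[0,0,0],[0,0,0],[0,0,0],[0,0,0],[0,0,0]]}'
python3 plan.py 10 168
```

```text
time: 3.0
tool_pos: [531.5, 75.9, 170.3]
tcp_rot: [-3.137, 0.005, 1.218]
contact_force: [-0.2, 0.5, 0.5]
grip_width: 0.2
tcp [531.5  75.9 170.3] R 63.1 th 95.0 rot [-3.137  0.005  1.218] q6 -1.22 F [-0.2  0.5  0.5]
[[0.53,-0.26,-0.11],[0.5,-0.08,-0.0],[0.47,-0.18,-0.0],[0.44,-0.25,-0.0],[0.39,-0.32,-0.0],[0.32,-0.39,-0.0],[0.25,-0.44,-0.0],[0.18,-0.47,-0.0],[0.09,-0.5,-0.0],[-0.0,-0.51,-0.0]]
```

```bash
python3 -m jog '{"xyz":[[0.53,-0.26,-0.1],[0.5,-0.08,0],[0.47,-0.18,0],[0.44,-0.25,0],[0.39,-0.32,0]],"angular":[[0,0,0],[0,0,0],[0,0,0],[0,0,0],[0,0,0]]}'
python3 - <<'E'
from h import *
for n in ["side","top"]: 
    a=capture(n)[:,:,::-1]; a=a[90:250,220:400] if n=="side" else a[120:270,200:380]
    cv2.imwrite(f"pics/{n}3.png",cv2.resize(a,None,fx=3.5,fy=3.5,interpolation=2))
E
python3 plan.py 10 168
```

```text
time: 3.5
tool_pos: [580.4, 53.2, 169.0]
tcp_rot: [-3.134, 0.004, 1.217]
contact_force: [-3.3, 2.4, 1.0]
grip_width: 0.7
tcp [581.5  52.3 169. ] R 59.4 th 41.5 rot [-3.136  0.004  1.216] q6 -1.26 F [0.1 1.  0.8]
[[0.25,-0.45,-0.05],[0.22,-0.45,-0.0],[0.15,-0.49,-0.0],[0.05,-0.5,-0.0],[-0.03,-0.51,-0.0],[-0.11,-0.49,-0.0],[-0.21,-0.46,-0.0],[-0.28,-0.42,-0.0],[-0.34,-0.37,-0.0],[-0.41,-0.3,-0.0]]
```

View pics/side3.png

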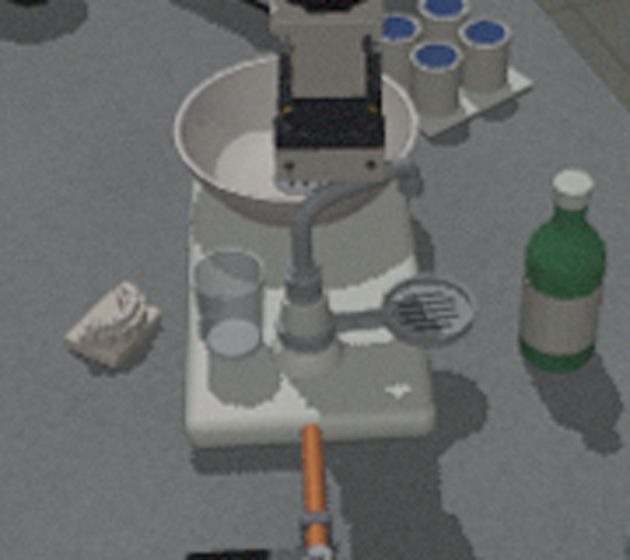

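View pics/top3.png

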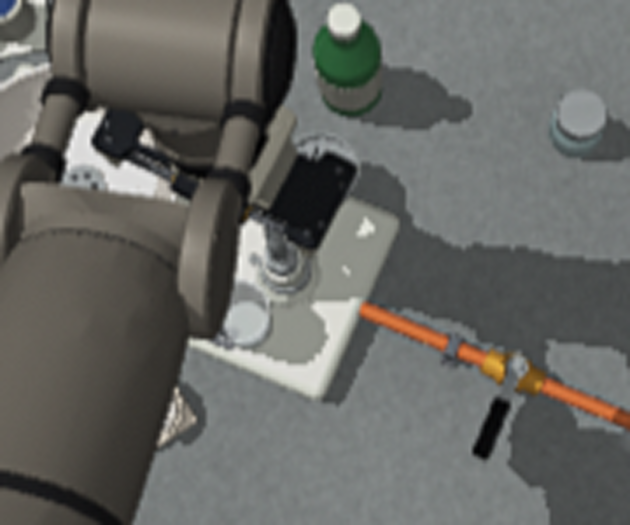

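```bash
python3 -m jog '{"xyz":[[0.25,-0.45,0],[0.22,-0.45,0],[0.15,-0.49,0],[0.05,-0.5,0],[-0.03,-0.51,0],[-0.11,-0.49,0],[-0.21,-0.46,0],[-0.28,-0.42,0],[-0.34,-0.37,0],[-0.41,-0.3,0]],"angular":[[0,0,0],[0,0,0],[0,0,0],[0,0,0],[0,0,0],[0,0,0],[0,0,0],[0,0,0],[0,0,0],[0,0,0]]}'
python3 plan.py 10 168
```

```text
time: 4.6
tool_pos: [568.2, -43.5, 170.0]
tcp_rot: [3.141, 0.002, 1.217]
contact_force: [2.0, 1.5, 0.5]
grip_width: 0.3
tcp [568.2 -43.5 170. ] R 64.6 th -61.1 rot [3.141e+00 2.000e-03 1.217e+00] q6 -1.43 F [2.  1.5 0.5]
[[-0.62,0.08,-0.1],[-0.49,-0.12,-0.0],[-0.51,-0.03,-0.0],[-0.5,0.05,-0.0],[-0.48,0.14,-0.0],[-0.46,0.22,-0.0],[-0.41,0.3,-0.0],[-0.35,0.36,-0.0],[-0.28,0.42,-0.0],[-0.2,0.47,-0.0]]
```

```bash
python3 -m jog '{"xyz":[[-0.55,0,-0.1],[-0.5,-0.05,0],[-0.51,0,0],[-0.5,0.05,0],[-0.48,0.14,0],[-0.46,0.22,0],[-0.41,0.3,0],[-0.35,0.36,0],[-0.28,0.42,0],[-0.2,0.47,0]],"angular":[[0,0,0],[0,0,0],[0,0,0],[0,0,0],[0,0,0],[0,0,0],[0,0,0],[0,0,0],[0,0,0],[0,0,0]]}'
python3 plan.py 10 168
```

```text
time: 5.6
tool_pos: [476.1, -7.6, 169.7]
tcp_rot: [3.135, 0.006, 1.214]
contact_force: [0.7, -1.7, 0.7]
grip_width: 0.1
tcp [476.1  -7.6 169.7] R 64.3 th -161.3 rot [3.135 0.006 1.214] q6 -1.38 F [ 0.7 -1.7  0.7]
[[0.18,0.59,-0.08],[-0.03,0.51,-0.0],[0.05,0.5,-0.0],[0.14,0.48,-0.0],[0.23,0.46,-0.0],[0.3,0.4,-0.0],[0.36,0.35,-0.0],[0.42,0.28,-0.0],[0.46,0.21,-0.0],[0.5,0.12,-0.0]]
```

```bash
python3 -m jog '{"xyz":[[0.12,0.55,-0.1],[0.02,0.51,0],[0.05,0.5,0],[0.14,0.48,0],[0.23,0.46,0],[0.3,0.4,0],[0.36,0.35,0],[0.42,0.28,0],[0.46,0.21,0],[0.5,0.12,0]],"angular":[[0,0,0],[0,0,0],[0,0,0],[0,0,0],[0,0,0],[0,0,0],[0,0,0],[0,0,0],[0,0,0],[0,0,0]]}'
python3 plan.py 10 168
python3 - <<'E'
from h import *
for n in ["side"]: 
    a=capture(n)[:,:,::-1]; a=a[90:250,220:400] if n=="side" else a[120:270,200:380]
    cv2.imwrite(f"pics/{n}4.png",cv2.resize(a,None,fx=3.5,fy=3.5,interpolation=2))
E
```

```text
time: 6.6
tool_pos: [528.8, 78.6, 165.8]
tcp_rot: [-3.14, 0.009, 1.217]
contact_force: [-1.5, -1.5, 0.3]
grip_width: 0.4
tcp [528.8  78.6 165.8] R 66.1 th 97.1 rot [-3.14   0.009  1.217] q6 -1.2 F [-1.5 -1.5  0.3]
[[0.56,-0.38,0.11],[0.5,-0.07,-0.0],[0.48,-0.16,-0.0],[0.44,-0.23,-0.0],[0.4,-0.31,-0.0],[0.34,-0.38,-0.0],[0.27,-0.43,-0.0],[0.19,-0.46,-0.0],[0.11,-0.5,-0.0],[0.02,-0.5,-0.0]]
```

View pics/side4.png

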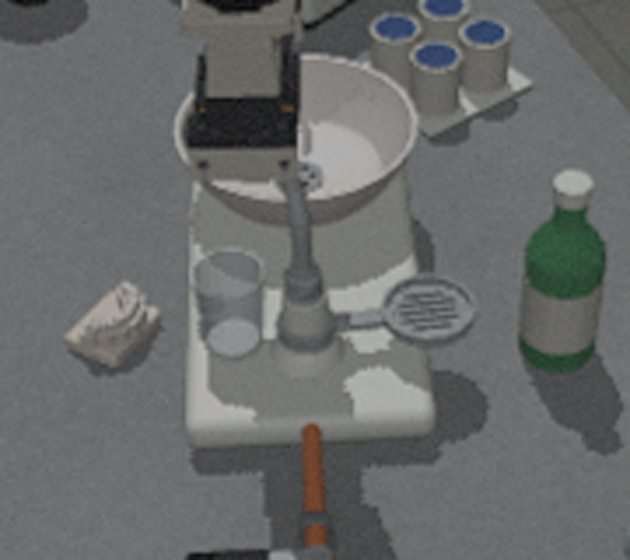

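```bash
python3 -m jog '{"xyz":[[0.52,-0.3,0.05],[0.5,-0.1,0.05],[0.48,-0.16,0],[0.44,-0.23,0],[0.4,-0.31,0],[0,0,0]],"angular":[[0,0,0],[0,0,0],[0,0,0],[0,0,0],[0,0,0],[0,0,0]]}'
python3 plan.py 10 168
python3 - <<'E'
from h import *
for n in ["side"]: 
    a=capture(n)[:,:,::-1]; a=a[90:210,270:390]
    cv2.imwrite(f"pics/{n}5.png",cv2.resize(a,None,fx=5,fy=5,interpolation=2))
E
```

```text
time: 7.25
tool_pos: [579.4, 57.7, 166.3]
tcp_rot: [-3.135, 0.006, 1.217]
contact_force: [-0.4, 1.3, -0.4]
grip_width: 0.5
tcp [579.4  57.7 166.3] R 61.6 th 46.5 rot [-3.135  0.006  1.217] q6 -1.25 F [-0.4  1.3 -0.4]
[[0.21,-0.51,0.09],[0.27,-0.43,-0.0],[0.18,-0.47,-0.0],[0.1,-0.5,-0.0],[0.02,-0.5,-0.0],[-0.08,-0.5,-0.0],[-0.16,-0.48,-0.0],[-0.24,-0.44,-0.0],[-0.31,-0.4,-0.0],[-0.38,-0.34,-0.0]]
```

View pics/side5.png

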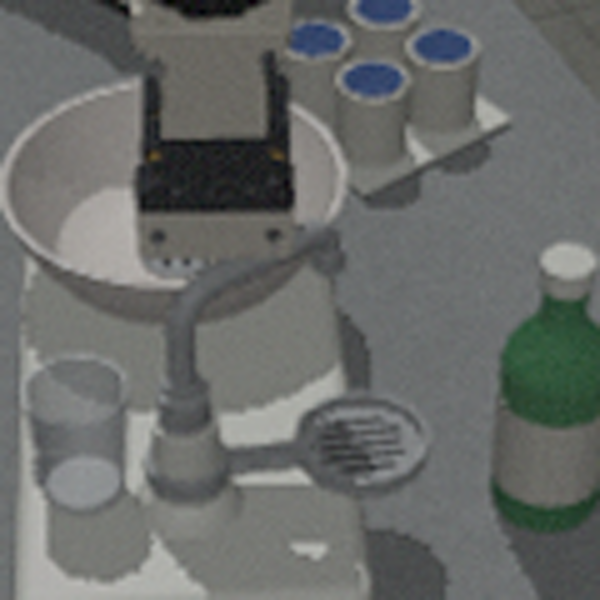

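Run:
```python
from h import *
np.set_printoptions(precision=1,suppress=True)
S=lambda u,v:(270+u/5,90+v/5)
for n,uv,z in [("mouth",S(328,270),152.3),("rest",S(366,442),69),("riser",S(181,345),145),("collar",S(185,400),122),("restfloor",S(364,446),64)]: print(n,ray("side",uv,z))
print(proj("side",[[537,13,122],[537,8,122],[537,13,179],[634,-3,152],[537+94,4,152]])-[270,90])
print((proj("side",[[537,13,122],[537,5,122],[537,13,179],[634,-3,152],[635,-8,152]])-[270,90])*5)
```

```text
mouth [633.9  37.4 152.3]
rest [637.5  -9.6  69. ]
riser [545.   17.6 145. ]
collar [540.7   1.8 122. ]
restfloor [637.5  -7.2  64. ]
[[34.2 77.7]
 [34.8 78.9]
 [33.2 60.5]
 [71.6 63.3]
 [69.4 62. ]]
[[171.  388.3]
 [176.2 397.9]
 [166.2 302.3]
 [357.9 316.6]
 [363.5 322. ]]
```

```bash
python3 -m jog '{"xyz":[[0.05,-0.25,0],[0.05,-0.25,0],[0.05,-0.25,0],[0,0,0],[0,0,0]],"angular":[[0,0,0],[0,0,0],[0,0,0],[0,0,0],[0,0,0]]}'
python3 plan.py 10 168
python3 - <<'E'
from h import *
for n in ["side","top","wrist"]: 
    a=capture(n)[:,:,::-1]; cv2.imwrite(f"pics/{n}6.png",a)
    if n=="wrist":continue
    a=a[90:210,270:390] if n=="side" else a[120:240,220:340]
    cv2.imwrite(f"pics/{n}6z.png",cv2.resize(a,None,fx=5,fy=5,interpolation=2))
E
```

```text
time: 7.8
tool_pos: [583.0, 42.5, 166.9]
tcp_rot: [-3.138, 0.004, 1.217]
contact_force: [0.6, 2.9, -1.0]
grip_width: 0.4
tcp [583.   42.5 166.9] R 54.7 th 32.7 rot [-3.138  0.004  1.217] q6 -1.27 F [ 0.6  2.9 -1. ]
[[0.37,-0.36,0.06],[0.16,-0.48,-0.0],[0.07,-0.5,-0.0],[-0.02,-0.51,-0.0],[-0.11,-0.49,-0.0],[-0.19,-0.47,-0.0],[-0.27,-0.42,-0.0],[-0.34,-0.38,-0.0],[-0.41,-0.31,-0.0],[-0.44,-0.23,-0.0]]
```

View pics/side6z.png

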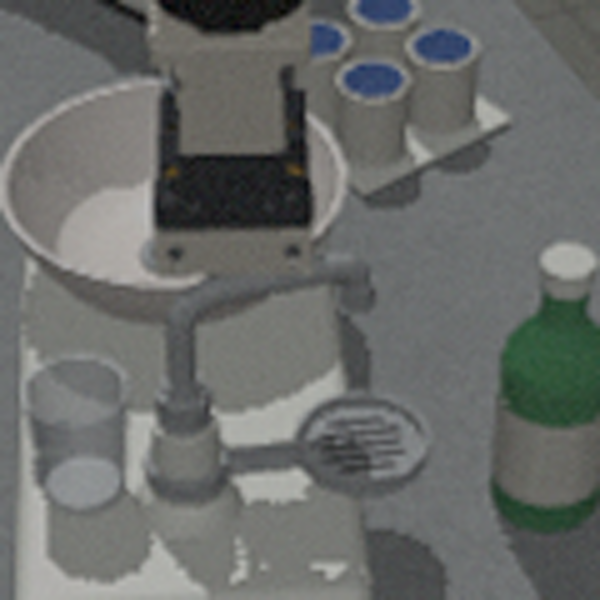

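View pics/top6z.png

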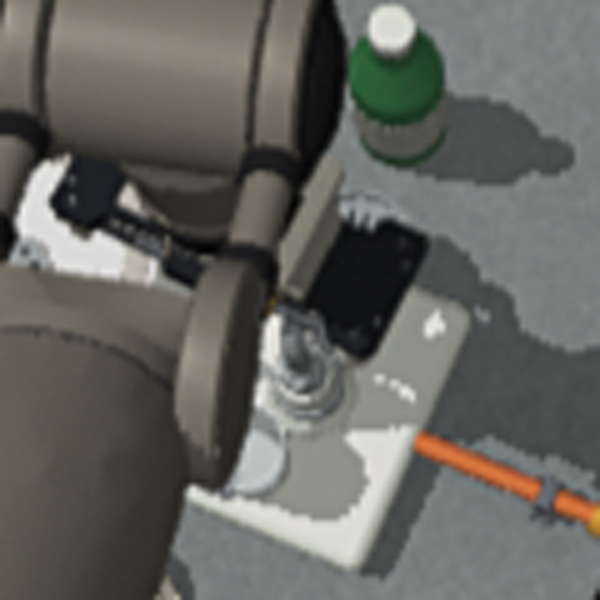

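View pics/wrist6.png

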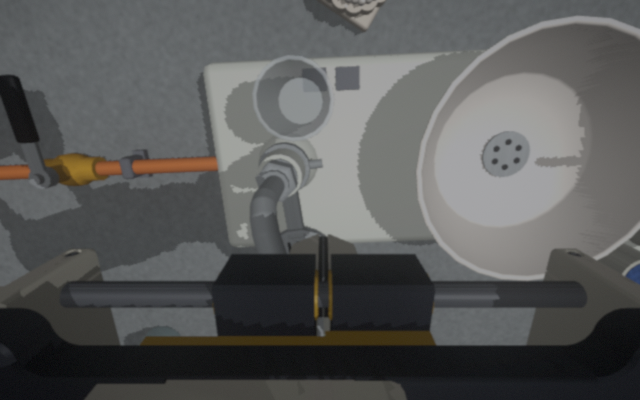

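Run:
```python
from h import *
np.set_printoptions(precision=1,suppress=True)
S=lambda u,v:(270+u/5,90+v/5)
for n,uv,z in [("mouth",S(357,303),152),("tubeend",S(355,272),175),("rest",S(366,442),69)]: print(n,ray("side",uv,z))
for n,uv,z in [("collar",(279,168),118),("post",(283,165),100)]: print(n,ray("wrist",uv,z))
print((proj("side",[[636,-7,152],[637,-9,152],[540,6,122]])-[270,90])*5)
```

```text
mouth [637.8   7.2 152. ]
tubeend [635.1   4.6 175. ]
rest [637.5  -9.6  69. ]
collar [535.1  27.5 118. ]
post [536.5  27.4 100. ]
[[364.5 320.3]
 [367.9 322.2]
 [181.  395.3]]
```

```bash
python3 -m jog '{"xyz":[[0,-0.15,0],[0,-0.15,0],[0,0,0],[0,0,0]],"angular":[[0,0,0],[0,0,0],[0,0,0],[0,0,0]]}'
python3 -m jog '{"xyz":[[0,0.4,0],[0,0.8,0],[-0.5,0.9,0.3],[-1,0.9,0.3],[-1,0.9,0.3],[-1,0.9,0.3],[-1,0.9,0.3],[-1,0.9,0.3],[-1,0.9,0.3],[0,0,0]],"angular":[[0,0,0],[0,0,0],[0,0,0],[0,0,0],[0,0,0],[0,0,0],[0,0,0],[0,0,0],[0,0,0],[0,0,0]]}'
python3 - <<'E'
from h import *
for n in ["side","top"]: 
    a=capture(n)[:,:,::-1]; cv2.imwrite(f"pics/{n}7.png",a)
    a=a[90:210,270:390] if n=="side" else a[130:230,220:320]
    cv2.imwrite(f"pics/{n}7z.png",cv2.resize(a,None,fx=600/a.shape[0],fy=600/a.shape[0],interpolation=2))
E
```

```text
time: 8.35
tool_pos: [583.1, 36.7, 167.0]
tcp_rot: [-3.139, 0.003, 1.218]
contact_force: [0.3, 3.0, -1.5]
grip_width: 0.7
time: 9.35
tool_pos: [446.4, 197.5, 210.7]
tcp_rot: [-3.14, 0.006, 1.219]
contact_force: [0.5, -0.6, -0.1]
grip_width: 0.6
```

View pics/side7z.png

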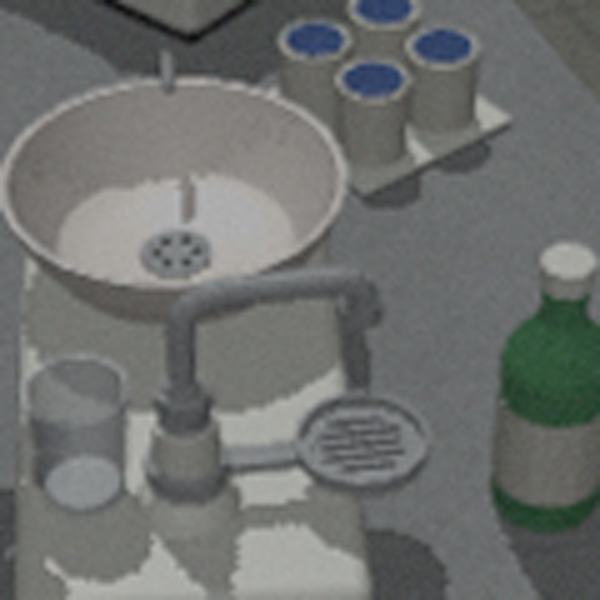

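View pics/top7z.png

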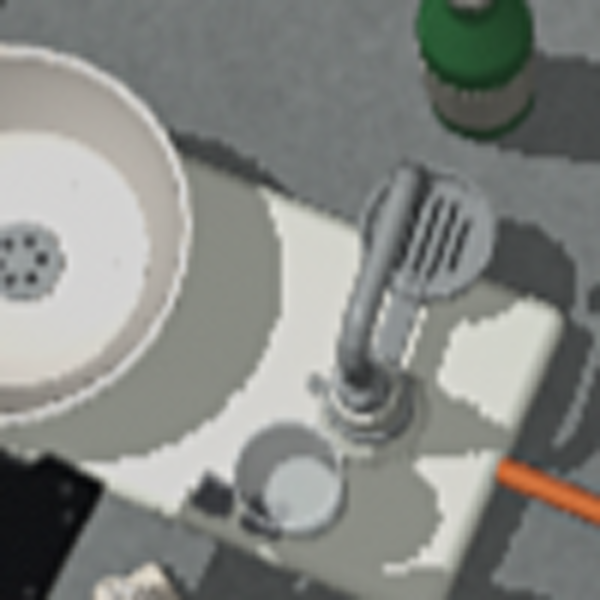

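Run:
```python
from h import *
np.set_printoptions(precision=1,suppress=True)
T=lambda u,v:(220+u/6,130+v/6); S=lambda u,v:(270+u/5,90+v/5)
for n,uv,z in [("mid",T(381,265),179),("end",T(408,188),179),("mid2",T(365,315),179),("rest",T(428,235),70),("postbase",T(370,415),100),("collar",T(364,398),120)]: print("top",n,ray("top",uv,z))
for n,uv,z in [("mouth",S(366,316),152),("rest",S(364,442),70)]: print("side",n,ray("side",uv,z))
print(((proj("top",[[540,6,122],[540,6,100],[537,13,100],[635,-4,152],[635,-4,175]])-[220,130])*6))
```

```text
top mid [585.7   8.3 179. ]
top end [625.1  -0.4 179. ]
top mid2 [560.5  13.2 179. ]
top rest [634.1  -2.5  70. ]
top postbase [528.2  14.  100. ]
top collar [532.5  15.8 120. ]
side mouth [638.   -4.1 152. ]
side rest [636.1 -10.2  70. ]
[[384.8 384.4]
 [388.2 393.8]
 [373.9 398.2]
 [421.1 186.3]
 [418.1 171.8]]
```

```bash
python3 -m jog '{"xyz":[[-0.05,-0.9,0],[-0.05,-0.95,0],[-0.05,-0.95,0],[-0.05,-0.95,0],[-0.05,-0.95,0],[-0.05,-0.95,0],[-0.05,-0.95,0],[-0.05,-0.95,0],[-0.05,-0.95,0],[-0.05,-0.95,0]],"angular":[[0,0,0],[0,0,0],[0,0,0],[0,0,0],[0,0,0],[0,0,0],[0,0,0],[0,0,0],[0,0,0],[0,0,0]]}'
python3 -m jog '{"xyz":[[-0.05,-0.95,0],[-0.05,-0.95,0],[-0.05,-0.95,0],[-0.05,-0.95,0],[-0.05,-0.95,0],[-0.05,-0.6,0],[0,0,0],[0,0,0]],"angular":[[0,0,0],[0,0,0],[0,0,0],[0,0,0],[0,0,0],[0,0,0],[0,0,0],[0,0,0]]}'
python3 - <<'E'
from h import *
for n in ["side","wrist"]: 
    a=capture(n)[:,:,::-1]; cv2.imwrite(f"pics/{n}8.png",a)
print(bot.get_obs()['joint_positions'].round(2),bot.get_obs()['tool_pos'].round(1))
E
```

```text
time: 10.45
tool_pos: [443.2, -3.9, 207.3]
tcp_rot: [3.141, 0.01, 1.215]
contact_force: [-0.5, -0.2, -0.2]
grip_width: 0.3
time: 11.25
tool_pos: [438.8, -123.1, 205.0]
tcp_rot: [-3.14, 0.013, 1.204]
contact_force: [-0.2, 0.2, -0.3]
grip_width: 0.3
[-0.43  0.24  1.74 -0.01  1.17 -1.63] [ 438.8 -122.6  205.1]
```

View pics/side8.png

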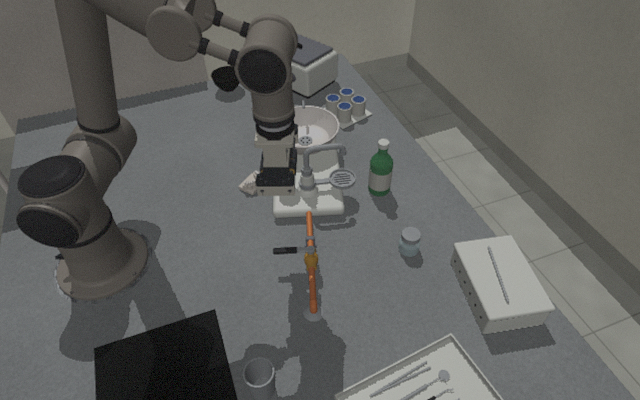

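View pics/wrist8.png

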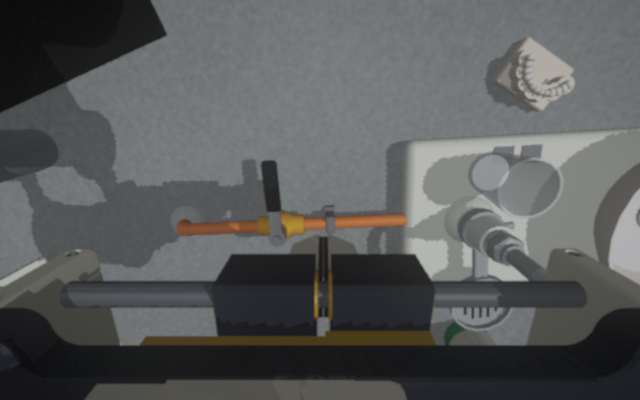

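```bash
python3 -m jog '{"xyz":[[-0.2,0,-0.9],[-0.2,0,-0.92],[-0.2,0,-0.92],[0,0,-0.92],[0,0,-0.92],[0,0,-0.92],[0,0,-0.92],[0,0,-0.9],[0,0,0],[0,0,0]],"angular":[[0,0,0],[0,0,0],[0,0,0],[0,0,0],[0,0,0],[0,0,0],[0,0,0],[0,0,0],[0,0,0],[0,0,0]]}'
python3 - <<'E'
from h import *
a=capture("side")[:,:,::-1][160:310,200:380]; cv2.imwrite("pics/side9.png",cv2.resize(a,None,fx=3.5,fy=3.5,interpolation=2))
E
```

```text
time: 12.35
tool_pos: [428.4, -115.2, 55.9]
tcp_rot: [3.137, 0.013, 1.216]
contact_force: [-0.3, -1.0, 0.6]
grip_width: 0.4
```

View pics/side9.png

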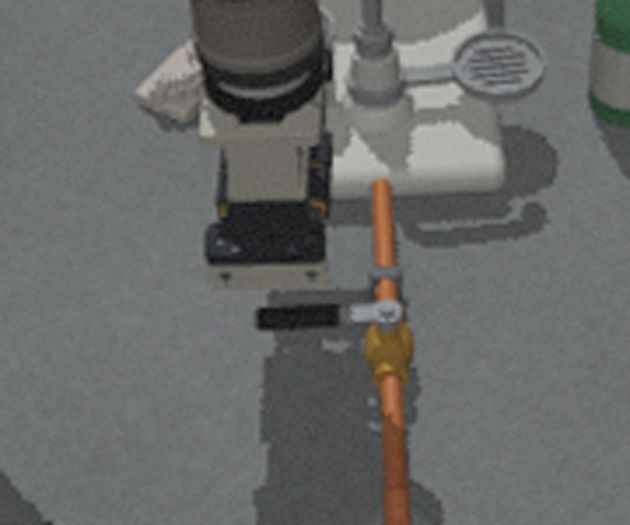

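```bash
python3 -m jog '{"xyz":[[0,0,-0.22],[0,0,-0.22],[-0.1,-0.7,0],[-0.1,-0.7,0],[-0.1,-0.6,0],[-0.2,-0.5,0],[-0.2,-0.5,0],[0,0,0]],"angular":[[0,0,0],[0,0,0],[0,0,0],[0,0,0],[0,0,0],[0,0,0],[0,0,0],[0,0,0]]}'
python3 - <<'E'
from h import *
a=capture("side")[:,:,::-1][160:310,200:380]; cv2.imwrite("pics/side10.png",cv2.resize(a,None,fx=3.5,fy=3.5,interpolation=2))
E
```

```text
time: 13.2
tool_pos: [415.5, -177.5, 49.1]
tcp_rot: [3.131, 0.012, 1.217]
contact_force: [-0.1, 0.4, -0.6]
grip_width: 0.4
```

View pics/side10.png

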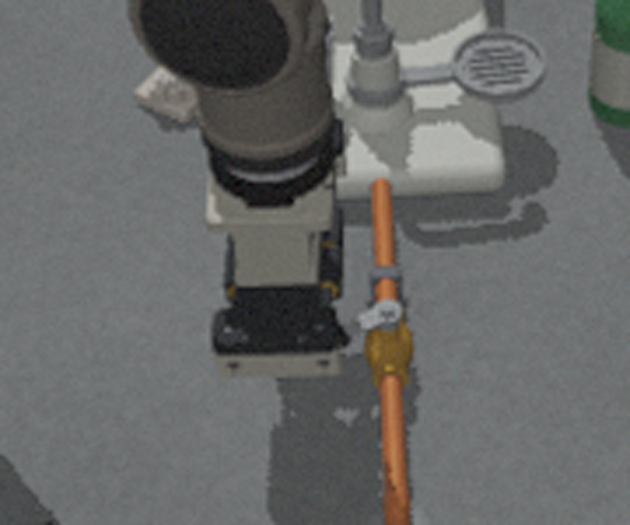

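```bash
python3 -m jog '{"xyz":[[-0.12,-0.5,0],[-0.03,-0.5,0],[0.05,-0.5,0],[0.13,-0.5,0],[0.2,-0.48,0],[0.27,-0.45,0],[0,0,0]],"angular":[[0,0,0],[0,0,0],[0,0,0],[0,0,0],[0,0,0],[0,0,0],[0,0,0]]}'
python3 - <<'E'
from h import *
a=capture("side")[:,:,::-1][190:340,200:380]; cv2.imwrite("pics/side11.png",cv2.resize(a,None,fx=3.5,fy=3.5,interpolation=2))
E
```

```text
time: 13.95
tool_pos: [425.8, -240.4, 48.8]
tcp_rot: [3.133, 0.012, 1.217]
contact_force: [0.4, 0.1, -0.2]
grip_width: 0.4
```

View pics/side11.png

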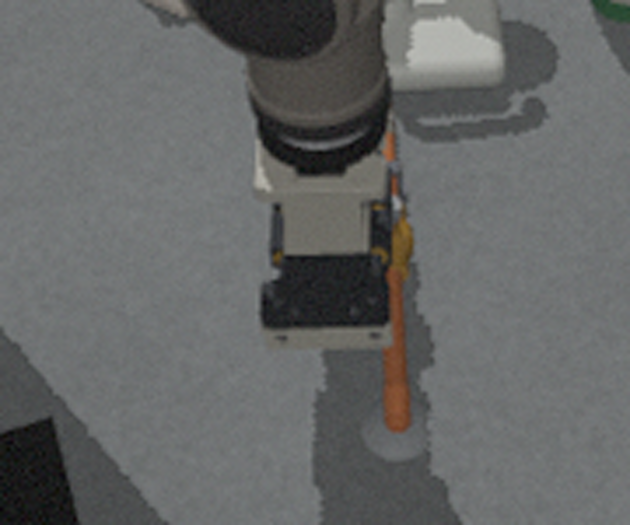

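```bash
python3 -m jog '{"xyz":[[0.25,-0.1,0],[0.25,-0.1,0],[0.2,-0.05,0]],"angular":[[0,0,0],[0,0,0],[0,0,0]]}'
python3 -m jog '{"xyz":[[0.15,-0.05,0],[0.15,-0.05,0]],"angular":[[0,0,0],[0,0,0]]}'
```

```text
time: 14.3
tool_pos: [439.1, -244.8, 48.5]
tcp_rot: [3.136, 0.012, 1.218]
contact_force: [-7.0, -0.3, 1.3]
grip_width: 0.6
time: 14.5
tool_pos: [439.2, -244.4, 47.7]
tcp_rot: [-3.131, 0.012, 1.222]
contact_force: [-14.6, -0.3, 8.5]
grip_width: 0.2
```

```bash
python3 -m jog '{"xyz":[[-0.4,0.1,0],[-0.7,0.2,0],[-0.7,0.2,0.1],[-0.2,0.2,0.7],[0,0.2,0.9],[0,0.2,0.9],[0,0.5,0.9],[0,0.5,0.9],[0,0.5,0.9],[0,0,0]],"angular":[[0,0,0],[0,0,0],[0,0,0],[0,0,0],[0,0,0],[0,0,0],[0,0,0],[0,0,0],[0,0,0],[0,0,0]]}'
python3 - <<'E'
from h import *
for n in ["side","top"]: 
    a=capture(n)[:,:,::-1]; cv2.imwrite(f"pics/{n}12.png",a)
    a=a[90:330,220:420] if n=="side" else a[120:270,170:400]
    k=2.5 if n=="side" else 3.4
    cv2.imwrite(f"pics/{n}12z.png",cv2.resize(a,None,fx=k,fy=k,interpolation=2))
E
```

```text
time: 15.5
tool_pos: [401.4, -189.7, 158.5]
tcp_rot: [3.141, 0.012, 1.224]
contact_force: [0.1, -0.9, -0.1]
grip_width: 0.3
```

View pics/side12z.png

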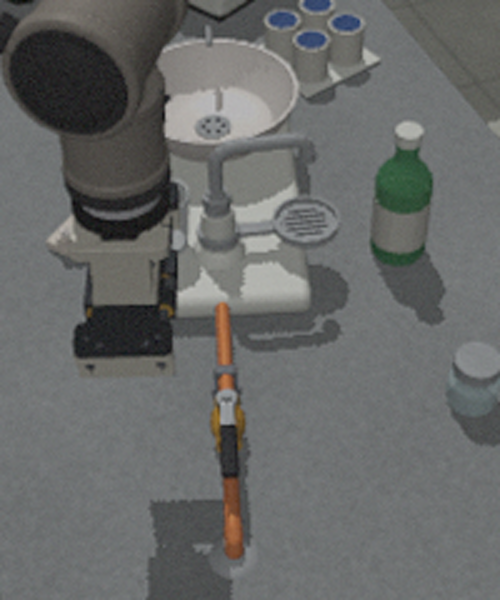

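View pics/top12z.png

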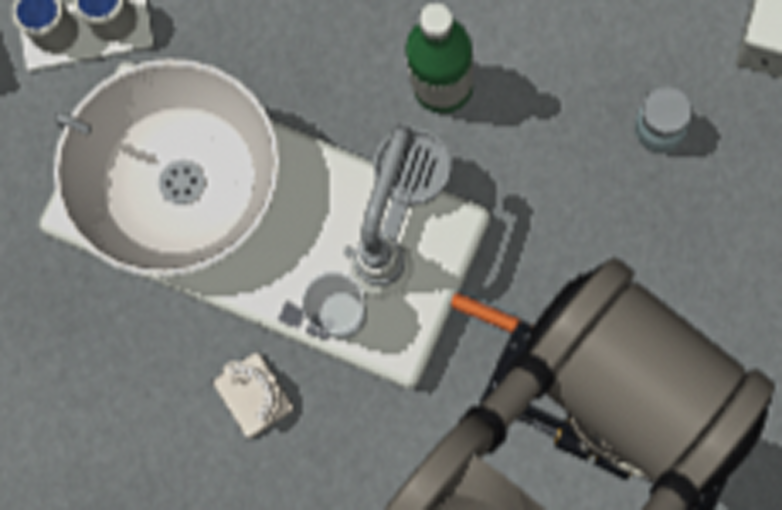

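Run:
```python
from h import *
S=lambda u,v:(220+u/2.5,90+v/2.5)
im=cv2.imread("pics/side12z.png").astype(int); m=(im.max(2)<55)
sub=m[410:485,205:255]; ys,xs=np.nonzero(sub); print(len(xs))
for r in (430,440,450,460,470):
    x=np.nonzero(m[r,205:255])[0]; print(r,(x.min()+205,x.max()+205) if len(x) else None)
a=ray("side",S(227,397),67);b=ray("side",S(230,474),67)
pa=ray("side",S(222.5,310),31);pb=ray("side",S(234,540),31)
f=lambda d:np.degrees(np.arctan2(d[1],d[0]))
print(a,b,f(b-a),f(pb-pa)); print(bot.get_obs()['dq'].round(3),bot.get_obs()['contact_force'])
```

```text
738
430 (np.int64(221), np.int64(235))
440 (np.int64(222), np.int64(236))
450 (np.int64(222), np.int64(236))
460 (np.int64(221), np.int64(237))
470 (np.int64(224), np.int64(238))
[ 475.48782806 -200.81973871   67.        ] [ 448.63483943 -282.34096029   67.        ] -108.23181847570375 -107.72898423084364
[-0.012  0.025  0.014 -0.002  0.001 -0.001] [-0.44626572  0.09644776 -0.29587834]
```

Lever is parallel to the pipe (−108.2° against −107.7°), and the spout is where I left it. I'm handing in.

```bash
python3 -m jog '{"xyz":[[0,0,0],[0,0,0],[0,0,0]],"angular":[[0,0,0],[0,0,0],[0,0,0]]}'
python3 -c "
from plant import bot
print(bot.close_job())"
```

```text
time: 15.9
tool_pos: [399.6, -190.2, 154.1]
tcp_rot: [-3.136, 0.01, 1.223]
contact_force: [1.0, -1.1, 0.2]
grip_width: 0.4
the job is handed in; nothing more can be done
None
```

I screwed the spout down clockwise one full turn and on to the cup rest, then swung the valve lever open to its stop. I handed the job in at about 16 s; it reported no verdict. I pushed both with the closed fingers.

- **Spout:** it turned about 7.4 rad, to roughly 7.7–7.8 rad by image. I approached the rest in small forward steps and never turned it back.
- **Spout over the rest:** the two cameras disagreed slightly. The top view put the outlet line within about 1 mm of the rest centre, and the side view put the outlet about 6 mm short. Both are inside the 12 mm limit, so I left it there.
- **Valve:** the lever stopped moving with about 15 N on the tool. In the side picture it lies along the pipe (−108.2° against −107.7°).
- **Other checks:** in the last pictures the spout had not moved. The jaw model, bottle and jar stood where they were, as did the tumbler (top view; the arm hid part of it in the side view). The beaker was outside the last pictures I viewed, but the arm never worked near it. At the end the arm was clear of everything.
- **Position disagreement:** the cameras differed by about 10–25 mm on the stub axis and by 9–17 mm on the valve stem. I relied on the outlet and rest measured within the same view, and on contact force.

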